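# Preload the stroke-end stop with the sunken trim knob, then clamp the carriage

### The job

Turn the trim knob down in the well of the end block clockwise until its spring plunger has pushed the carriage back against its hidden stop and bears on it with about 10 N (never over 20 N, and do not force the fingers against the end block), then let go and swing the hold-down clamp fully down onto the carriage. Leave the knob set, everything released, and the loose parts beside the fixture undisturbed.

Things in the scene. Friction and masses are not known exactly. Their poses are not given: they have to be found in the camera images.
- fixture: dark steel base plate 170 (x) x 300 (y) x 12 mm, fixed, carrying the rest. Origin on its underside, below the line through carriage and knob; y runs along that line from the carriage to the end block (plate spans y -115 to +185 mm). Clamp stand on its +x side, 84 mm high over the bench. A hood at the -y end (top 66 mm over the bench) hides the carriage's rear end and its stop.
- block: aluminium end block 100 x 100 x 60 mm, fixed; origin at the centre of its underside, 12 mm over the bench (top at 72 mm). In the middle of its top is a round well 80 mm in diameter, 30 mm deep (floor 42 mm over the bench).
- knob_grip (a point): on the axis of the trim knob, in the middle of the well, 56 mm over the bench. The knob is a black upright bar 38 mm long (along this point's x), 12 mm thick (y), 20 mm high, on a disc 40 mm across and 4 mm thick on the well's floor; the bar's top is 6 mm below the block's top. 34 mm from each flat side of the bar to the well's wall.
- knob (a joint): turn of the trim knob in rad: 0 as found, growing clockwise seen from above, 2.2 at most. Inside, a cam drives the plunger 8 mm out towards the carriage per rad. Even drag of about 0.16 N m, plus 0.008 N m for each N on the plunger; the knob stays where it is left (paused, the drag may act either way, so compare like readings).
- plunger: spring plunger standing out of the block: steel rod with a round black pad 28 mm across, 8 mm thick. Origin at the centre of the pad's face, 34 mm over the bench; its -y points at the carriage. Once the carriage is home, its spring gives 3.75 N per mm of further cam travel: 30 N per rad of knob.
- carriage: aluminium carriage 70 (x) x 90 (y) x 44 mm, about 0.35 kg, loose between guide rails on the plate (top 56 mm over the bench); origin at the centre of its underside. Starts 1 to 2 mm from the pad; slides to -y under less than 2 N until it meets the hidden stop, after an unknown 2.5 to 8.5 mm of plunger travel in all; from there the knob's torque climbs steadily.
- clamp (a joint): raise of the hold-down clamp arm in rad: 0 when level with its rubber foot on the carriage, growing upwards (0.65 to 0.95 as found, 1.1 at most; -0.02 is the limit past level). Even drag of about 0.2 N m; it stays where it is left.
- clamp_grip (a point): middle of the round black hand grip (22 mm in diameter, 55 mm long) at the free end of the clamp arm, 135 mm from the arm's hinge, a level axis along the fixture's y through fixture x = +66 mm, y = +5 mm, 75 mm over the bench. When shut this point is at fixture x = -69 mm, 75 mm over the bench.
- fitting_a: loose brass push-in fitting standing on end, 22 mm in diameter, 34 mm high; origin under its centre
- fitting_b: second such brass fitting
- spare_bumper: loose polyurethane bumper, a stub 34 mm in diameter, 26 mm high; origin under its centre
- pivot_pin: loose blackened steel pin, 12 mm in diameter, 60 mm long, lying down along its own x axis
Mind the look-alikes: they are no part of the job. Leave any black, orange or red look-alike of the carriage alone.

How it is judged:
By the outcome, as a careful person would: the job done as asked, in the order asked, and still so for the second after the job is handed in, with the robot touching nothing.
It also fails if it takes over 67 s, if anything falls off the work surface, if the arm or the gripper's body presses on something with over 40 N, if the wrist force passes 120 N, or if a joint passes its speed limit or range.

### The arm

A 6-joint arm with a two-finger parallel gripper is mounted at the origin on the work surface. World frame = base frame: x ahead of the robot, y to its left, z up, the work surface at z = 0. Lengths are in mm, angles in degrees, forces in N, time in s.
With the tool pointing down it reaches from about 350 to 850 mm from the base axis. Payload 8.1 kg.
Tool frame: the origin (TCP) lies at the very end of the fingers, on their centre line; the grasp point (between the pads) lies 19 mm behind it; z points along the fingers, y is the line along which they close (so a half turn about z gives the same grasp; the last joint's range is limited). The gripper opens to 85 mm and grips with 20 to 120 N. Pads are 22 mm wide; open, the fingers measure 114 mm over their backs; the gripper's body (76 mm by 85 mm) begins 54 mm behind the grasp point. The pads swing forward as they close: fully open they stand 13 mm farther back than shut.
Start: joints at [62.888, 7.471, 85.268, -0, 87.261, -4.893], TCP at [226.871, 555.459, 231.292] pointing down, gripper open.
Joint ranges: [-169.43, 169.43], [-51.17, 129.36], [1.28, 143.12], [-76.62, 256.62], [0, 156.53], [-152.29, 152.29]. Speed limits (degrees/s): [136.94, 136.94, 159.86, 180, 180, 180].

### API

Orientations are given as [roll, pitch, yaw] about the fixed x, y, z axes, in that order (R = Rz(yaw) Ry(pitch) Rx(roll)).
In Python, from bench import sense, eyes, job, models gives the robot as it stands. The module is installed in compiled form; this text tells all that it offers.
- The arm moves only by the tool apply_moves, never from a script. Its argument "rows" is a list of rows, each a list of 6 numbers: the shift along the tool's x, y, z in mm, then the turn, a rotation vector about the tool's x, y, z in rad. In form: [[dx, dy, dz, rx, ry, rz], ...]. A call has exactly 5 rows; each row shifts and turns the commanded pose from where the row before left it, along the tool's axes as they then stand; what a row does not reach is not made up. A row lasts 1/8 s, in which the tool goes at most 62.5 mm and 10.7 degrees, less where a joint would pass 70% of its speed; a pose out of reach is approached as far as the arm can. A call is refused whole if a number of a shift passes 62.5 or a number of a turn 0.188, either way. A call with a gripper value outside its range is refused whole. "fingers" is the finger opening in mm, from 0 to 85.4, set as the call begins (left out, the last holds). The fingers move at their own pace and stop on an object; "grip_force" is the grip in N (left out, the last holds). Time passes only in rows, so rows that do not move let the fingers close, or fill a call up. It gives the time, the measured TCP pose, the force, the opening and the grip force at its end, in the units of the state.
- sense(): the state, without advancing time (a new reading comes with each control period).
- eyes.snapshot(name): name is "scene" or "top"; returns (picture, depth): 384x512x3 uint8, red, green, blue; 384x512 float32, mm along the optical axis (not along the pixel's ray), 0 where there is no reading.
- eyes.get_calibration(name): a dict with "intrinsics" (3x3 intrinsics, pixels), "R" (3x3) and "t" (3): a world point X has camera coordinates R X + t. Camera axes: x right, y down, z forward; pixel columns grow to the right and rows downward; lengths in mm; the calibration is good to about 2 mm. A picture is of the moment at which its call begins. get_calibration takes no time and is no camera call.
- job.hand_in(): hands the job in; it is judged then, once.
Trained networks look in the newest picture that a camera, given by its name, has taken for a name from the list of things; names that differ only in an ending like _2 or _b are one class to them, and where a whole thing is asked for, a point or a joint stands for the part that bears it (a point fixed in the world has none). Each returns a list of dicts, best first, with "confidence" (0 to 1); they miss things now and then, are a little off and sometimes report something else, mostly with a low value. They report only what shows in the picture. A call takes as long as a camera call. They do not tell look-alikes from the thing itself.
- models.boxes_of(name, camera): "xyz" ([x, y, z] in mm, in world coordinates, good to about 4 mm: the middle of the surface that is visible of it).
- models.cut_out(name, camera): "pixels" (384x512 bool, what is visible of it).
- models.place_of(name, camera): "xyz" ([x, y, z] in mm, in world coordinates, good to about 4 mm: a listed point, or the origin of a listed thing).
The state is a dict: "time": time; "joint_pos": joint angles; "qd": joint speeds; "joint_efforts": joint torques, N m; "tool_pos": TCP position; "tcp_rot": TCP orientation; "ft_force": force on the tool from outside, world axes, zero at the start; "wrist_torque": the same for the moment, N m; "finger_gap": finger opening in mm; "grip_force": force on a finger pad.
Only numpy, scipy, OpenCV 4.12 (cv2) and the standard library are available. Lean on these libraries where they do the work, as an engineer would, in place of code of your own. Each camera call takes 0.05 s, during which the arm holds its last target. There are 200 camera calls.

## Working session

There is one attempt and no reset: what is moved stays moved. The work goes in short steps, Python scripts to look and compute and a tool call to move; the robot and the scene stay as the last step left them, time stands still between calls to the robot, and variables do not carry over. Pictures are saved under pics/ and viewed, at most 10 in all, crops included, and the job is handed in when it is done.

Besides the shell and the picture viewer there is one more tool, called after "Call:" as name([rows], argument=value, ...), one row to a line, values as JSON. apply_moves: Moves the arm, as the interface text tells. Its arguments: {"type":"object","properties":{"rows":{"type":"array"},"fingers":{"type":"number"},"grip_force":{"type":"number"}},"required":["rows"]}

```bash
mkdir -p pics; cat > h.py <<'E'
import numpy as np, cv2
from bench import sense, eyes, job, models
def snap(cam,fn=None):
    p,d=eyes.snapshot(cam)
    if fn: cv2.imwrite('pics/'+fn,p[:,:,::-1])
    return p,d
def cloud(cam,d):
    c=eyes.get_calibration(cam);K,R,t=[np.array(c[k],float) for k in("intrinsics","R","t")]
    v,u=np.mgrid[:d.shape[0],:d.shape[1]]
    P=np.stack([(u-K[0,2])/K[0,0]*d,(v-K[1,2])/K[1,1]*d,d],-1)
    return (P-t.ravel())@R
E
python3 - <<'E'
from h import *
np.set_printoptions(precision=1,suppress=True)
s=sense();print(s)
for cam in("scene","top"):
    p,d=snap(cam,cam+'0.png')
    for n in("fixture","block","knob_grip","plunger","carriage","clamp_grip"):
        for r in models.place_of(n,cam)[:3]: print(cam,n,np.array(r["xyz"]),round(r["confidence"],2))
E
```

```text
{'time': 0.0, 'joint_pos': array([62.9,  7.5, 85.3,  0. , 87.3, -4.9]), 'qd': array([ 0. , -0. , -0.1,  0. , -0.1, -0. ]), 'joint_efforts': array([ -0. , -56.9, -50.1,  -0. ,   0. ,   0. ]), 'tool_pos': array([226.6, 555. , 230.2]), 'tcp_rot': array([-179.9,   -0. ,  157.8]), 'ft_force': array([ 0. ,  0.3, -0.2]), 'wrist_torque': array([ 0., -0., -0.]), 'grip_force': 0.0, 'finger_gap': 85.42110252536656}
scene fixture [593.2 -20.4   4.6] 0.58
scene fixture [733.  -25.2  -0.7] 0.24
scene block [623.4  97.7  12.7] 0.78
scene block [730.5 -23.7   0.8] 0.61
scene knob_grip [623.1  98.1  57.6] 0.59
scene knob_grip [566.1 -12.4 170.4] 0.56
scene plunger [625.   93.5  13.4] 0.4
scene carriage [373.   25.2  -2.1] 0.97
scene carriage [837.9 -63.1   0.9] 0.95
scene carriage [596.1 -21.   11.5] 0.64
scene clamp_grip [564.8 -11.7 169.1] 0.98
scene clamp_grip [746.4  45.3   2.8] 0.66
top fixture [596.7 -20.7   1.4] 0.87
top knob_grip [627.7  95.2  56. ] 0.59
top plunger [605.4  23.6  35.1] 0.49
top carriage [ 654.7 -275.6   -3.4] 0.94
top carriage [835.3 -64.9  -1.4] 0.73
top carriage [593.3 -21.   11. ] 0.64
top clamp_grip [568.6  -9.  170.6] 0.64
top clamp_grip [748.3  54.2   2. ] 0.51
```

View pics/scene0.png

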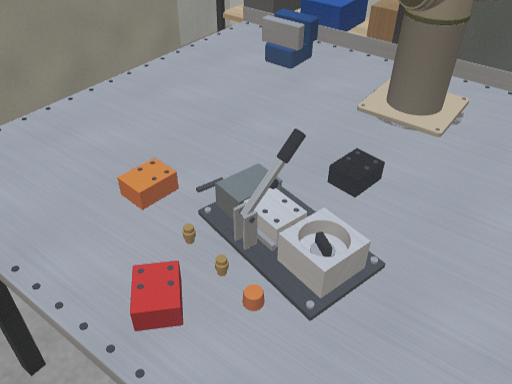

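View pics/top0.png

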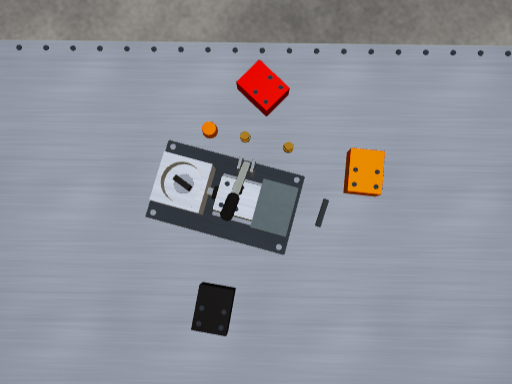

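The views show the fixture with the block in the +y direction (top image, px ~182,183), the knob bar in the well, and the clamp raised with its grip at about (229,206). The red, orange and black blocks are look-alikes. Next I'll measure precisely from depth.

```bash
cat > m.py <<'E'
from h import *
np.set_printoptions(precision=1,suppress=True)
for cam in("top","scene"):
    p,d=snap(cam); W=cloud(cam,d); g=p.astype(int).sum(-1)
    near=(np.hypot(W[...,0]-625,W[...,1]-96)<85)&(d>0)
    bt=near&(W[...,2]>68)&(W[...,2]<76); c,sz,a=cv2.minAreaRect(W[bt][:,:2].astype(np.float32))
    print(cam,"block top",bt.sum(),np.array(c),np.array(sz),a,np.median(W[bt][:,2]))
    kb=near&(g<150)&(W[...,2]>58)&(W[...,2]<71)&(np.hypot(W[...,0]-625,W[...,1]-96)<36)
    q=W[kb]; 
    if len(q)>5:
        c,sz,a=cv2.minAreaRect(q[:,:2].astype(np.float32)); m=q[:,:2].mean(0); u=np.linalg.svd(q[:,:2]-m)[2][0]
        print("bar",len(q),np.array(c),np.array(sz),a,m,"pca",np.degrees(np.arctan2(u[1],u[0])),q[:,2].mean())
    pl=(g<200)&(d>0)&(W[...,2]>5)&(W[...,2]<18)&(np.hypot(W[...,0]-605,W[...,1]-10)<200)
    n,l,st,_=cv2.connectedComponentsWithStats(pl.astype(np.uint8)); 
    pl=l==1+st[1:,4].argmax(); c,sz,a=cv2.minAreaRect(W[pl][:,:2].astype(np.float32)); print("plate",pl.sum(),np.array(c),np.array(sz),a)
    gr=(g<150)&(d>0)&(W[...,2]>110)&(np.hypot(W[...,0]-567,W[...,1]+10)<60); q=W[gr]
    print("grip",len(q),q.mean(0),q.min(0),q.max(0))
    for n in("pivot_pin","fitting_a","spare_bumper","knob_grip"):
        for r in models.place_of(n,cam)[:3]: print(n,np.array(r["xyz"]),round(r["confidence"],2))
E
python3 m.py
```

```text
top block top 1313 [625.8  93.9] [100.9 100.1] 75.62027740478516 72.06030889860892
bar 94 [624.5  93.7] [36.4  9.5] 54.26565170288086 [624.2  93.2] pca -125.66651415664622 66.07793289458021
plate 3217 [603.5  11.3] [297.1 167.5] 75.67538452148438
grip 334 [570.1 -11.9 178.3] [545.6 -29.1 112.6] [611.6   3.7 196.7]
pivot_pin [ 571.7 -192.1   -0.3] 0.52
pivot_pin [571.   -6.7 167.8] 0.39
fitting_a [ 708.5 -121.    -4.4] 0.46
fitting_a [726.7 -28.8   1.6] 0.42
spare_bumper [747.3  50.5   0.2] 0.53
knob_grip [626.6  96.3  56.2] 0.69
scene block top 1745 [624.8  94.7] [101.6 103.1] 75.50267028808594 72.35881746759311
plate 184 [420.6  22.5] [16.6 71.2] 1.5674333572387695
grip 1 [589.4  -5.4 150.1] [589.4  -5.4 150.1] [589.4  -5.4 150.1]
pivot_pin [ 571.5 -191.3    2. ] 0.66
fitting_a [ 711.8 -118.8    1.3] 0.8
fitting_a [731.5 -26.4   2.6] 0.72
fitting_a [597.6 -19.7  10.6] 0.52
spare_bumper [747.2  46.1   3.9] 0.72
knob_grip [623.5  97.5  56.1] 0.8
```

Call:
apply_moves([
  [-54, -27.5, 0, 0, 0, 0],
  [-54, -27.5, 0, 0, 0, 0],
  [-54, -27.5, 0, 0, 0, 0],
  [-54, -27.5, 0, 0, 0, 0],
  [-54, -27.5, 0, 0, 0, 0],
], fingers=32)

```text
time: 1.82
tool_pos: [425.9, 324.5, 231.6]
tcp_rot: [180.0, 0.0, 157.8]
ft_force: [1.6, -0.1, 0.7]
finger_gap: 31.9
grip_force: 0.0
```

Call:
apply_moves([
  [-54, -27.5, 0, 0, 0, 0],
  [-54, -27.5, 0, 0, 0, 0],
  [-54, -27.5, 0, 0, 0, 0],
  [-54, -27.5, 0, 0, 0, 0],
  [-54, -27.5, 0, 0, 0, 0],
])

```text
time: 2.45
tool_pos: [624.0, 95.0, 231.5]
tcp_rot: [180.0, 0.0, 157.8]
ft_force: [0.4, 1.1, -0.2]
finger_gap: 31.9
grip_force: 0.0
```

Call:
apply_moves([
  [0, 0, 0, 0, 0, 0.18],
  [0, 0, 0, 0, 0, 0.18],
  [0, 0, 0, 0, 0, 0.18],
  [0, 0, 0, 0, 0, 0.18],
  [0, 0, 0, 0, 0, 0.18],
])

```text
time: 3.08
tool_pos: [622.8, 96.6, 231.2]
tcp_rot: [-180.0, -0.0, 105.9]
ft_force: [-0.0, 0.3, 0.0]
finger_gap: 32.1
grip_force: 0.0
```

Call:
apply_moves([
  [0, 0, 10, 0, 0, 0.18],
  [0, 0, 20, 0, 0, 0.18],
  [0, 0, 20, 0, 0, 0.18],
  [0, 0, 20, 0, 0, 0.18],
  [0, 0, 10, 0, 0, 0.18],
])

```text
time: 3.7
tool_pos: [622.0, 96.6, 149.6]
tcp_rot: [-179.9, 0.1, 54.3]
ft_force: [0.1, 0.4, -0.1]
finger_gap: 31.9
grip_force: 0.0
```

```bash
cat > go.py <<'E'
# usage: go.py x y yaw : remaining shift in tool axes
import sys
from h import *
s=sense();np.set_printoptions(precision=3,suppress=True)
from scipy.spatial.transform import Rotation as Ro
R=Ro.from_euler('xyz',s['tcp_rot'],degrees=True)
t=np.array([float(v) for v in sys.argv[1:4]])
print(s['time'],s['tool_pos'],s['tcp_rot'],s['joint_pos'],s['ft_force'],s['wrist_torque'],s['finger_gap'],s['grip_force'])
print("tool shift",R.inv().apply(t-s['tool_pos']))
if len(sys.argv)>4: print("rz",np.radians((s['tcp_rot'][2]-float(sys.argv[4])+180)%360-180))
E
python3 go.py 625.2 94.2 80 54.3
```

```text
3.7 [622.001  96.587 149.645] [-179.91     0.079   54.304] [ 4.162 14.899 85.486 -0.003 79.735 39.859] [ 0.146  0.41  -0.131] [-0.004 -0.002 -0.01 ] 31.855874937335432 0.0
tool shift [ 0.024  4.1   69.639]
rz 7.805777292055075e-05
```

Call:
apply_moves([
  [0, 2, 10, 0, 0, 0],
  [0, 2, 20, 0, 0, 0],
  [0, 0, 20, 0, 0, 0],
  [0, 0, 15, 0, 0, 0],
  [0, 0, 0, 0, 0, 0],
])

```text
time: 4.32
tool_pos: [624.5, 94.3, 83.9]
tcp_rot: [-179.8, 0.1, 54.7]
ft_force: [0.6, 0.3, 0.4]
finger_gap: 32.3
grip_force: 0.0
```

```bash
python3 go.py 625.2 94.2 49 54.3; python3 - <<'E'
from h import *
p,d=snap("scene"); cv2.imwrite('pics/a.png',cv2.resize(p[150:320,200:400,::-1],None,fx=3,fy=3))
E
```

```text
4.325 [624.497  94.286  83.874] [-179.828    0.139   54.683] [ 3.935 18.792 88.001  0.002 73.428 39.252] [0.636 0.259 0.357] [-0.045  0.001  0.051] 32.30239544306051 0.0
tool shift [ 0.421  0.728 34.871]
rz 0.006680257954878679
```

View pics/a.png

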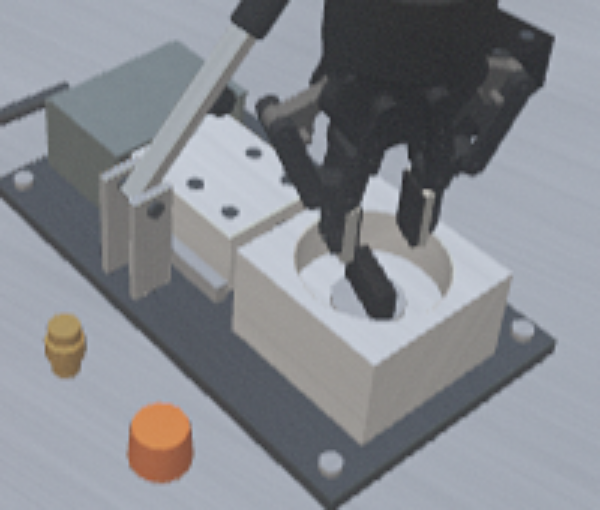

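The fingers straddle the bar inside the well, and the linkage stays above the block's top. I'll descend and close.

Call:
apply_moves([
  [0.4, 0.7, 10, 0, 0, 0],
  [0, 0, 10, 0, 0, 0],
  [0, 0, 9, 0, 0, 0],
  [0, 0, 5, 0, 0, 0],
  [0, 0, 0, 0, 0, 0],
])

```text
time: 5.0
tool_pos: [626.4, 94.2, 51.6]
tcp_rot: [-180.0, 0.0, 54.6]
ft_force: [0.4, -0.6, 0.5]
finger_gap: 32.3
grip_force: 0.0
```

Call:
apply_moves([
  [0, 0, 0, 0, 0, 0],
  [0, 0, 0, 0, 0, 0],
  [0, 0, 0, 0, 0, 0],
  [0, 0, 0, 0, 0, 0],
  [0, 0, 0, 0, 0, 0],
], fingers=0, grip_force=60)

```text
time: 5.62
tool_pos: [625.6, 95.4, 52.9]
tcp_rot: [-179.8, 0.0, 54.7]
ft_force: [-8.1, 4.6, 7.6]
finger_gap: 10.4
grip_force: 59.9
```

```bash
python3 go.py 625.2 94.2 49 54.3;python3 go.py 625.2 94.2 49 54.3
```

```text
5.625 [625.566  95.414  52.875] [-179.836    0.025   54.675] [ 3.982 20.902 88.877  0.09  70.364 39.277] [-8.074  4.556  7.564] [ 0.667  1.465 -0.068] 10.366901647738622 59.933854937553406
tool shift [-1.201  0.415  3.874]
rz 0.006544443416510688
5.625 [625.566  95.414  52.875] [-179.836    0.025   54.675] [ 3.982 20.902 88.877  0.09  70.364 39.277] [-8.074  4.556  7.564] [ 0.667  1.465 -0.068] 10.366901647738622 59.933854937553406
tool shift [-1.201  0.415  3.874]
rz 0.006544443416510688
```

Call:
apply_moves([
  [0, -1, -1, 0, 0, 0],
  [0, 0, 0, 0, 0, 0],
  [0, 0, 0, 0, 0, 0],
  [0, 0, 0, 0, 0, 0],
  [0, 0, 0, 0, 0, 0],
])

```text
time: 6.25
tool_pos: [625.5, 95.4, 53.0]
tcp_rot: [-179.9, 0.0, 54.7]
ft_force: [-3.4, 5.3, -3.2]
finger_gap: 10.2
grip_force: 59.4
```

```bash
python3 go.py 625.2 94.2 49 54.3
```

```text
6.25 [625.483  95.403  52.972] [-179.92     0.006   54.658] [ 4.004 20.818 88.972  0.049 70.275 39.329] [-3.404  5.346 -3.188] [ 0.782  0.457 -0.048] 10.16004074011822 59.35526669025421
tool shift [-1.145  0.47   3.972]
rz 0.006249616456546799
```

Call:
apply_moves([
  [0.5, -1, 0, 0, 0, 0.02],
  [0, 0, 0, 0, 0, 0.02],
  [0, 0, 0, 0, 0, 0.02],
  [0, 0, 0, 0, 0, 0.02],
  [0, 0, 0, 0, 0, 0.02],
])

```text
time: 6.88
tool_pos: [625.5, 95.5, 53.0]
tcp_rot: [180.0, 0.0, 48.8]
ft_force: [0.7, -2.6, -9.1]
finger_gap: 10.3
grip_force: 58.6
```

```bash
cat > tq.py <<'E'
from h import *
s=sense(); y=s['tcp_rot'][2]
l="%.2f th=%.3f q6=%.2f Tz=%.3f Txy=%.2f %.2f F=%s grip=%.1f gap=%.1f\n"%(s['time'],np.radians(54.67-y),s['joint_pos'][5],s['wrist_torque'][2],*s['wrist_torque'][:2],np.round(s['ft_force'],1),s['grip_force'],s['finger_gap'])
print(l,end=''); open('log.txt','a').write(l)
E
python3 tq.py
```

```text
6.88 th=0.102 q6=45.23 Tz=0.110 Txy=-0.34 -0.39 F=[ 0.7 -2.6 -9.1] grip=58.6 gap=10.3
```

Call:
apply_moves([
  [0, 0, 0, 0, 0, 0.01],
  [0, 0, 0, 0, 0, 0.01],
  [0, 0, 0, 0, 0, 0.01],
  [0, 0, 0, 0, 0, 0.01],
  [0, 0, 0, 0, 0, 0.01],
])

```text
time: 7.5
tool_pos: [625.5, 95.4, 53.0]
tcp_rot: [180.0, 0.0, 46.0]
ft_force: [3.6, -4.2, -11.7]
finger_gap: 10.2
grip_force: 58.4
```

```bash
python3 tq.py
```

```text
7.50 th=0.151 q6=48.05 Tz=0.213 Txy=-0.77 -0.64 F=[  3.6  -4.2 -11.7] grip=58.4 gap=10.2
```

Call:
apply_moves([
  [0, 0, 0, 0, 0, 0.01],
  [0, 0, 0, 0, 0, 0.01],
  [0, 0, 0, 0, 0, 0.01],
  [0, 0, 0, 0, 0, 0.01],
  [0, 0, 0, 0, 0, 0.01],
])

```text
time: 8.12
tool_pos: [625.6, 95.4, 53.1]
tcp_rot: [180.0, 0.0, 43.1]
ft_force: [3.9, -5.4, -12.9]
finger_gap: 10.1
grip_force: 58.4
```

```bash
python3 tq.py
```

```text
8.12 th=0.201 q6=50.92 Tz=0.152 Txy=-0.83 -0.68 F=[  3.9  -5.4 -12.9] grip=58.4 gap=10.1
```

Call:
apply_moves([
  [0, 0, 0, 0, 0, 0.01],
  [0, 0, 0, 0, 0, 0.01],
  [0, 0, 0, 0, 0, 0.01],
  [0, 0, 0, 0, 0, 0.01],
  [0, 0, 0, 0, 0, 0.01],
])

```text
time: 8.75
tool_pos: [625.7, 95.3, 53.1]
tcp_rot: [180.0, 0.0, 40.3]
ft_force: [2.8, -5.4, -12.2]
finger_gap: 10.6
grip_force: 58.4
```

```bash
python3 tq.py
```

```text
8.75 th=0.251 q6=53.78 Tz=0.151 Txy=-0.85 -0.74 F=[  2.8  -5.4 -12.2] grip=58.4 gap=10.6
```

```bash
cat >> tq.py <<'E'
a,_=snap("scene");b,_=snap("top"); np.savez('im_%06.2f.npz'%s['time'],a=a,b=b,th=np.radians(54.67-y))
r=[]
for i in range(3):
    eyes.snapshot("top"); r.append(sense()['wrist_torque'][2])
print("paused Tz",np.round(r,3))
E
python3 tq.py; ls im*; python3 - <<'E'
from h import *
z=np.load([f for f in __import__('glob').glob('im_*')][0])
cv2.imwrite('pics/b.png',np.hstack([cv2.resize(z['a'][160:270,190:340,::-1],(400,293),interpolation=2),cv2.resize(z['b'][130:240,160:310,::-1],(400,293),interpolation=2)]))
E
```

```text
8.75 th=0.251 q6=53.78 Tz=0.151 Txy=-0.85 -0.74 F=[  2.8  -5.4 -12.2] grip=58.4 gap=10.6
paused Tz [0.103 0.12  0.082]
im_008.75.npz
```

View pics/b.png

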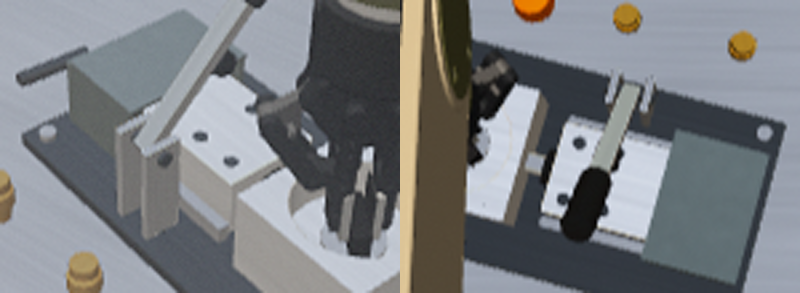

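```bash
python3 - <<'E'
t=open('tq.py').read().split('r=[]')[0]; open('tq.py','w').write(t)
E
echo ok
```

```text
ok
```

Call:
apply_moves([
  [0, 0.7, 0.7, 0, 0, 0.01],
  [0, 0, 0, 0, 0, 0.01],
  [0, 0, 0, 0, 0, 0.01],
  [0, 0, 0, 0, 0, 0.01],
  [0, 0, 0, 0, 0, 0.01],
])

```text
time: 9.62
tool_pos: [625.8, 95.3, 53.0]
tcp_rot: [-180.0, 0.0, 37.4]
ft_force: [-3.0, -2.9, -2.5]
finger_gap: 10.3
grip_force: 59.7
```

```bash
python3 tq.py
```

```text
9.62 th=0.301 q6=56.60 Tz=0.170 Txy=-0.78 0.58 F=[-3.  -2.9 -2.5] grip=59.7 gap=10.3
```

Call:
apply_moves([
  [0, 0, 0, 0, 0, 0.01],
  [0, 0, 0, 0, 0, 0.01],
  [0, 0, 0, 0, 0, 0.01],
  [0, 0, 0, 0, 0, 0.01],
  [0, 0, 0, 0, 0, 0.01],
])

```text
time: 10.35
tool_pos: [625.8, 95.2, 52.9]
tcp_rot: [180.0, 0.0, 34.6]
ft_force: [-3.7, -4.5, -2.5]
finger_gap: 10.1
grip_force: 59.7
```

```bash
python3 tq.py
```

```text
10.35 th=0.351 q6=59.47 Tz=0.222 Txy=-0.76 0.58 F=[-3.7 -4.5 -2.5] grip=59.7 gap=10.1
```

Call:
apply_moves([
  [0, 0, 0, 0, 0, 0.01],
  [0, 0, 0, 0, 0, 0.01],
  [0, 0, 0, 0, 0, 0.01],
  [0, 0, 0, 0, 0, 0.01],
  [0, 0, 0, 0, 0, 0.01],
])

```text
time: 11.08
tool_pos: [625.8, 95.2, 53.0]
tcp_rot: [180.0, 0.0, 31.7]
ft_force: [-3.4, -4.1, -2.0]
finger_gap: 10.2
grip_force: 59.7
```

```bash
python3 tq.py
```

```text
11.07 th=0.401 q6=62.33 Tz=0.113 Txy=-0.77 0.48 F=[-3.4 -4.1 -2. ] grip=59.7 gap=10.2
```

Call:
apply_moves([
  [0, 0, 0, 0, 0, 0.01],
  [0, 0, 0, 0, 0, 0.01],
  [0, 0, 0, 0, 0, 0.01],
  [0, 0, 0, 0, 0, 0.01],
  [0, 0, 0, 0, 0, 0.01],
])

```text
time: 11.8
tool_pos: [625.8, 95.1, 52.9]
tcp_rot: [180.0, 0.0, 28.8]
ft_force: [-3.6, -4.6, -2.8]
finger_gap: 10.5
grip_force: 59.7
```

```bash
python3 tq.py
cat > trk.py <<'E'
from h import *
import glob
fs=sorted(glob.glob('im_*')); 
def sub(img,T,x0,y0,w,h):
    best=None
    I=cv2.cvtColor(img,7).astype(np.float32); T=cv2.cvtColor(T,7).astype(np.float32)
    M=np.eye(2,3,dtype=np.float32)
    m=np.zeros(T.shape,np.uint8); m[y0:y0+h,x0:x0+w]=1
    try: cc,M=cv2.findTransformECC(T,I,M,cv2.MOTION_TRANSLATION,(3,200,1e-5),m,3)
    except cv2.error: return np.array([np.nan]*2),0
    return M[:,2],cc
z0=np.load(fs[0])
for f in fs:
    z=np.load(f); th=float(z['th'])
    # top: two regions of the carriage front; scene: holes+front edge
    print("th %.3f"%th,*[("%s %.3f"%(np.round(v,2),c)) for v,c in (sub(z['b'],z0['b'],213,174,17,22),sub(z['a'],z0['a'],260,204,24,24),sub(z['a'],z0['a'],225,250,1,1) if 0 else sub(z['b'],z0['b'],262,180,30,30))])
E
python3 trk.py
```

```text
11.80 th=0.451 q6=65.20 Tz=0.184 Txy=-0.80 0.50 F=[-3.6 -4.6 -2.8] grip=59.7 gap=10.5
th 0.251 [-0.  0.] 1.000 [ 0. -0.] 1.000 [0. 0.] 1.000
th 0.301 [ 0.21 -0.04] 0.999 [-0.02 -0.09] 0.998 [-0.07 -0.03] 1.000
th 0.351 [ 0.39 -0.07] 0.998 [-0.17 -0.14] 0.997 [-0.04 -0.02] 1.000
th 0.401 [0.51 0.09] 0.997 [-0.31 -0.19] 0.996 [ 0.01 -0.03] 1.000
th 0.451 [0.67 0.05] 0.997 [-0.37 -0.29] 0.992 [-0.08 -0.02] 1.000
```

Call:
apply_moves([
  [0, 0, 0, 0, 0, 0.01],
  [0, 0, 0, 0, 0, 0.01],
  [0, 0, 0, 0, 0, 0.01],
  [0, 0, 0, 0, 0, 0.01],
  [0, 0, 0, 0, 0, 0.01],
])

```text
time: 12.52
tool_pos: [625.9, 95.0, 53.0]
tcp_rot: [180.0, 0.0, 26.0]
ft_force: [-2.1, -5.4, -2.0]
finger_gap: 10.2
grip_force: 59.6
```

```bash
python3 tq.py
```

```text
12.53 th=0.501 q6=68.06 Tz=0.183 Txy=-0.83 0.45 F=[-2.1 -5.4 -2. ] grip=59.6 gap=10.2
```

Call:
apply_moves([
  [0, 0, 0, 0, 0, 0.01],
  [0, 0, 0, 0, 0, 0.01],
  [0, 0, 0, 0, 0, 0.01],
  [0, 0, 0, 0, 0, 0.01],
  [0, 0, 0, 0, 0, 0.01],
])

```text
time: 13.25
tool_pos: [625.9, 95.0, 53.0]
tcp_rot: [180.0, 0.0, 23.1]
ft_force: [-2.2, -4.5, -2.0]
finger_gap: 10.3
grip_force: 59.6
```

```bash
python3 tq.py
```

```text
13.25 th=0.551 q6=70.93 Tz=0.167 Txy=-0.90 0.42 F=[-2.2 -4.5 -2. ] grip=59.6 gap=10.3
```

Call:
apply_moves([
  [0, 0, 0, 0, 0, 0.01],
  [0, 0, 0, 0, 0, 0.01],
  [0, 0, 0, 0, 0, 0.01],
  [0, 0, 0, 0, 0, 0.01],
  [0, 0, 0, 0, 0, 0.01],
])

```text
time: 13.98
tool_pos: [625.9, 94.9, 52.9]
tcp_rot: [180.0, 0.0, 20.2]
ft_force: [-2.8, -4.2, -2.0]
finger_gap: 10.1
grip_force: 59.6
```

```bash
python3 tq.py;python3 trk.py
```

```text
13.97 th=0.601 q6=73.79 Tz=0.168 Txy=-0.95 0.44 F=[-2.8 -4.2 -2. ] grip=59.6 gap=10.1
th 0.251 [-0.  0.] 1.000 [ 0. -0.] 1.000 [0. 0.] 1.000
th 0.301 [ 0.21 -0.04] 0.999 [-0.02 -0.09] 0.998 [-0.07 -0.03] 1.000
th 0.351 [ 0.39 -0.07] 0.998 [-0.17 -0.14] 0.997 [-0.04 -0.02] 1.000
th 0.401 [0.51 0.09] 0.997 [-0.31 -0.19] 0.996 [ 0.01 -0.03] 1.000
th 0.451 [0.67 0.05] 0.997 [-0.37 -0.29] 0.992 [-0.08 -0.02] 1.000
th 0.501 [0.87 0.03] 0.997 [-0.44 -0.56] 0.996 [-0.02 -0.01] 1.000
th 0.551 [1.09 0.09] 0.994 [-0.68 -0.68] 0.993 [-0.01 -0.01] 1.000
th 0.601 [1.38 0.  ] 0.991 [-0.82 -0.78] 0.997 [-0.02 -0.02] 1.000
```

Still moving; continue.

Call:
apply_moves([
  [0, 0, 0, 0, 0, 0.01],
  [0, 0, 0, 0, 0, 0.01],
  [0, 0, 0, 0, 0, 0.01],
  [0, 0, 0, 0, 0, 0.01],
  [0, 0, 0, 0, 0, 0.01],
])

```text
time: 14.7
tool_pos: [625.9, 94.8, 52.9]
tcp_rot: [180.0, 0.0, 17.4]
ft_force: [-3.1, -5.0, -2.5]
finger_gap: 10.8
grip_force: 59.6
```

```bash
python3 tq.py
```

```text
14.70 th=0.651 q6=76.66 Tz=0.179 Txy=-1.04 0.44 F=[-3.1 -5.  -2.5] grip=59.6 gap=10.8
```

Call:
apply_moves([
  [0, 0, 0, 0, 0, 0.01],
  [0, 0, 0, 0, 0, 0.01],
  [0, 0, 0, 0, 0, 0.01],
  [0, 0, 0, 0, 0, 0.01],
  [0, 0, 0, 0, 0, 0.01],
])

```text
time: 15.42
tool_pos: [626.0, 94.8, 53.0]
tcp_rot: [180.0, 0.0, 14.5]
ft_force: [-3.5, -5.2, -1.7]
finger_gap: 10.1
grip_force: 59.6
```

```bash
python3 tq.py
```

```text
15.43 th=0.701 q6=79.52 Tz=0.185 Txy=-1.09 0.45 F=[-3.5 -5.2 -1.7] grip=59.6 gap=10.1
```

Call:
apply_moves([
  [0, 0, 0, 0, 0, 0.01],
  [0, 0, 0, 0, 0, 0.01],
  [0, 0, 0, 0, 0, 0.01],
  [0, 0, 0, 0, 0, 0.01],
  [0, 0, 0, 0, 0, 0.01],
])

```text
time: 16.15
tool_pos: [626.0, 94.7, 53.0]
tcp_rot: [179.9, 0.0, 11.6]
ft_force: [-2.1, -6.5, -2.1]
finger_gap: 10.4
grip_force: 59.6
```

```bash
python3 tq.py;python3 trk.py|tail -4
```

```text
16.15 th=0.751 q6=82.38 Tz=0.154 Txy=-1.13 0.44 F=[-2.1 -6.5 -2.1] grip=59.6 gap=10.4
th 0.601 [1.38 0.  ] 0.991 [-0.82 -0.78] 0.997 [-0.02 -0.02] 1.000
th 0.651 [ 1.58 -0.03] 0.990 [-1.1  -0.94] 0.998 [-0.06 -0.  ] 1.000
th 0.701 [1.65 0.1 ] 0.991 [-1.28 -1.04] 0.997 [-0.03 -0.02] 1.000
th 0.751 [1.84 0.17] 0.989 [-1.41 -1.11] 0.996 [ 0.01 -0.02] 1.000
```

Call:
apply_moves([
  [-0.5, 1, 0, 0, 0, 0.01],
  [0, 0, 0, 0, 0, 0.01],
  [0, 0, 0, 0, 0, 0.01],
  [0, 0, 0, 0, 0, 0.01],
  [0, 0, 0, 0, 0, 0.01],
])

```text
time: 16.88
tool_pos: [626.0, 94.5, 52.9]
tcp_rot: [-180.0, -0.0, 8.8]
ft_force: [0.1, -0.1, -1.6]
finger_gap: 10.1
grip_force: 59.8
```

```bash
python3 tq.py
```

```text
16.88 th=0.801 q6=85.15 Tz=0.122 Txy=-0.01 0.09 F=[ 0.1 -0.1 -1.6] grip=59.8 gap=10.1
```

Call:
apply_moves([
  [0, 0, 0, 0, 0, 0.01],
  [0, 0, 0, 0, 0, 0.01],
  [0, 0, 0, 0, 0, 0.01],
  [0, 0, 0, 0, 0, 0.01],
  [0, 0, 0, 0, 0, 0.01],
])

```text
time: 17.6
tool_pos: [626.0, 94.4, 52.9]
tcp_rot: [-180.0, -0.0, 5.9]
ft_force: [0.5, 2.6, 1.3]
finger_gap: 10.4
grip_force: 60.2
```

```bash
python3 tq.py
```

```text
17.60 th=0.851 q6=88.01 Tz=0.215 Txy=0.33 0.01 F=[0.5 2.6 1.3] grip=60.2 gap=10.4
```

Call:
apply_moves([
  [0, 0, 0, 0, 0, 0.01],
  [0, 0, 0, 0, 0, 0.01],
  [0, 0, 0, 0, 0, 0.01],
  [0, 0, 0, 0, 0, 0.01],
  [0, 0, 0, 0, 0, 0.01],
])

```text
time: 18.32
tool_pos: [626.0, 94.3, 52.9]
tcp_rot: [-180.0, -0.0, 3.0]
ft_force: [1.3, 3.7, 4.0]
finger_gap: 10.1
grip_force: 60.5
```

```bash
python3 tq.py;python3 trk.py|tail -4
```

```text
18.32 th=0.901 q6=90.88 Tz=0.132 Txy=0.57 -0.17 F=[1.3 3.7 4. ] grip=60.5 gap=10.1
th 0.751 [1.84 0.17] 0.989 [-1.41 -1.11] 0.996 [ 0.01 -0.02] 1.000
th 0.801 [2.02 0.22] 0.986 [-1.31 -1.19] 0.995 [-0.01 -0.02] 1.000
th 0.851 [2.2  0.26] 0.983 [-1.5  -1.27] 0.988 [ 0.02 -0.  ] 1.000
th 0.901 [2.44 0.15] 0.979 [-1.88 -1.61] 0.996 [-0.03 -0.01] 1.000
```

Call:
apply_moves([
  [0, 0, 0, 0, 0, 0.01],
  [0, 0, 0, 0, 0, 0.01],
  [0, 0, 0, 0, 0, 0.01],
  [0, 0, 0, 0, 0, 0.01],
  [0, 0, 0, 0, 0, 0.01],
])

```text
time: 19.05
tool_pos: [625.9, 94.2, 52.9]
tcp_rot: [-180.0, -0.0, 0.2]
ft_force: [1.0, 3.4, 5.4]
finger_gap: 10.2
grip_force: 60.6
```

```bash
python3 tq.py
```

```text
19.05 th=0.951 q6=93.75 Tz=0.146 Txy=0.61 -0.21 F=[1.  3.4 5.4] grip=60.6 gap=10.2
```

Call:
apply_moves([
  [0, 0, 0, 0, 0, 0.01],
  [0, 0, 0, 0, 0, 0.01],
  [0, 0, 0, 0, 0, 0.01],
  [0, 0, 0, 0, 0, 0.01],
  [0, 0, 0, 0, 0, 0.01],
])

```text
time: 19.77
tool_pos: [626.0, 94.2, 52.9]
tcp_rot: [180.0, -0.0, -2.7]
ft_force: [0.8, 4.3, 5.1]
finger_gap: 10.0
grip_force: 60.7
```

```bash
python3 tq.py
```

```text
19.77 th=1.001 q6=96.61 Tz=0.232 Txy=0.53 -0.17 F=[0.8 4.3 5.1] grip=60.7 gap=10.0
```

Call:
apply_moves([
  [0, 0, 0, 0, 0, 0.01],
  [0, 0, 0, 0, 0, 0.01],
  [0, 0, 0, 0, 0, 0.01],
  [0, 0, 0, 0, 0, 0.01],
  [0, 0, 0, 0, 0, 0.01],
])

```text
time: 20.5
tool_pos: [625.9, 94.1, 52.9]
tcp_rot: [180.0, -0.0, -5.5]
ft_force: [1.0, 3.3, 5.5]
finger_gap: 10.2
grip_force: 60.7
```

```bash
python3 tq.py;python3 trk.py|tail -4
```

```text
20.50 th=1.051 q6=99.47 Tz=0.135 Txy=0.46 -0.17 F=[1.  3.3 5.5] grip=60.7 gap=10.2
th 0.901 [2.44 0.15] 0.979 [-1.88 -1.61] 0.996 [-0.03 -0.01] 1.000
th 0.951 [2.66 0.29] 0.981 [-2.07 -1.73] 0.997 [ 0.01 -0.03] 1.000
th 1.001 [2.8  0.33] 0.979 [-2.12 -1.86] 0.997 [-0.03 -0.02] 1.000
th 1.051 [2.95 0.39] 0.976 [-2.35 -1.92] 0.996 [ 0.01 -0.  ] 1.000
```

Call:
apply_moves([
  [0, 0, 0, 0, 0, 0.01],
  [0, 0, 0, 0, 0, 0.01],
  [0, 0, 0, 0, 0, 0.01],
  [0, 0, 0, 0, 0, 0.01],
  [0, 0, 0, 0, 0, 0.01],
])

```text
time: 21.22
tool_pos: [625.9, 94.0, 52.9]
tcp_rot: [180.0, -0.0, -8.4]
ft_force: [0.9, 3.4, 5.4]
finger_gap: 10.1
grip_force: 60.7
```

```bash
python3 tq.py
```

```text
21.23 th=1.101 q6=102.34 Tz=0.152 Txy=0.38 -0.13 F=[0.9 3.4 5.4] grip=60.7 gap=10.1
```

Call:
apply_moves([
  [0, 0, 0, 0, 0, 0.01],
  [0, 0, 0, 0, 0, 0.01],
  [0, 0, 0, 0, 0, 0.01],
  [0, 0, 0, 0, 0, 0.01],
  [0, 0, 0, 0, 0, 0.01],
])

```text
time: 21.95
tool_pos: [626.0, 94.0, 52.9]
tcp_rot: [180.0, -0.0, -11.3]
ft_force: [0.1, 2.3, 4.9]
finger_gap: 10.3
grip_force: 60.7
```

```bash
python3 tq.py
```

```text
21.95 th=1.151 q6=105.20 Tz=0.181 Txy=0.37 -0.13 F=[0.1 2.3 4.9] grip=60.7 gap=10.3
```

Call:
apply_moves([
  [0, 0, 0, 0, 0, 0.01],
  [0, 0, 0, 0, 0, 0.01],
  [0, 0, 0, 0, 0, 0.01],
  [0, 0, 0, 0, 0, 0.01],
  [0, 0, 0, 0, 0, 0.01],
])

```text
time: 22.68
tool_pos: [625.9, 93.9, 52.9]
tcp_rot: [180.0, -0.0, -14.1]
ft_force: [0.7, 1.9, 5.8]
finger_gap: 10.1
grip_force: 60.7
```

```bash
python3 tq.py;python3 trk.py|tail -4
```

```text
22.68 th=1.201 q6=108.06 Tz=0.213 Txy=0.37 -0.12 F=[0.7 1.9 5.8] grip=60.7 gap=10.1
th 1.051 [2.95 0.39] 0.976 [-2.35 -1.92] 0.996 [ 0.01 -0.  ] 1.000
th 1.101 [3.02 0.42] 0.974 [-2.45 -2.01] 0.995 [-0.02 -0.01] 1.000
th 1.151 [3.02 0.42] 0.974 [-2.47 -1.99] 0.995 [-0.02 -0.01] 1.000
th 1.201 [3.03 0.44] 0.974 [-2.43 -2.  ] 0.996 [-0.   -0.01] 1.000
```

```bash
cat > fit.py <<'E'
import re,subprocess,numpy as np
from scipy.optimize import curve_fit
o=subprocess.run(['python3','trk.py'],capture_output=True,text=True).stdout
D=np.array([[float(v) for v in re.findall(r'-?\d+\.\d*',l)] for l in o.splitlines()])
h=lambda t,a,b,s:a+b*np.minimum(t,s)
for nm,y in(("topx",D[:,1]),("scx",D[:,4]),("scy",D[:,5])):
    for t0 in(0.2,0.5):
        k=D[:,0]>t0; p,c=curve_fit(h,D[k,0],y[k],p0=(0,(y[-1]-y[0])/.8,1.08)); print(nm,t0,p,np.sqrt(np.diag(c)))
L=[re.findall(r'th=(\S+).*Tz=(\S+)',l)[0] for l in open('log.txt')]
L=np.array(L,float);L=L[L[:,0]>.12]
f=lambda t,T0,s:T0+.24*np.maximum(t-s,0)
p,c=curve_fit(f,L[:,0],L[:,1],p0=(.16,1.08));print("torque",p,np.sqrt(np.diag(c)))
E
python3 fit.py
```

```text
topx 0.2 [-0.95026177  3.74215686  1.06184621] [0.03082957 0.0443235  0.00893284]
topx 0.5 [-0.93895292  3.73146854  1.06185707] [0.06159476 0.0774812  0.00997274]
scx 0.2 [ 0.93021507 -3.04272446  1.11091724] [0.06579751 0.0908726  0.02772931]
scx 0.5 [ 1.14692401 -3.2993007   1.090208  ] [0.12516133 0.15744277 0.02374929]
scy 0.2 [ 0.73182941 -2.51568627  1.08591816] [0.04840019 0.06958469 0.02123105]
scy 0.5 [ 0.74839277 -2.54195804  1.08121091] [0.08486269 0.10675036 0.02066375]
torque [0.1687     1.09558333] [0.00721411 0.08322899]
```

Call:
apply_moves([
  [0, 0, 0, 0, 0, 0.01],
  [0, 0, 0, 0, 0, 0.01],
  [0, 0, 0, 0, 0, 0.01],
  [0, 0, 0, 0, 0, 0.01],
  [0, 0, 0, 0, 0, 0.01],
])

```text
time: 23.4
tool_pos: [625.9, 93.9, 52.9]
tcp_rot: [180.0, -0.0, -17.0]
ft_force: [1.3, 1.3, 5.4]
finger_gap: 10.4
grip_force: 60.7
```

```bash
python3 tq.py
```

```text
23.40 th=1.251 q6=110.93 Tz=0.239 Txy=0.32 -0.06 F=[1.3 1.3 5.4] grip=60.7 gap=10.4
```

Call:
apply_moves([
  [0, 0, 0, 0, 0, 0.01],
  [0, 0, 0, 0, 0, 0.01],
  [0, 0, 0, 0, 0, 0.01],
  [0, 0, 0, 0, 0, 0.01],
  [0, 0, 0, 0, 0, 0.01],
])

```text
time: 24.12
tool_pos: [625.9, 93.8, 52.9]
tcp_rot: [180.0, -0.0, -19.9]
ft_force: [0.9, 1.9, 4.8]
finger_gap: 10.2
grip_force: 60.7
```

```bash
python3 tq.py
```

```text
24.12 th=1.301 q6=113.79 Tz=0.226 Txy=0.28 -0.04 F=[0.9 1.9 4.8] grip=60.7 gap=10.2
```

Call:
apply_moves([
  [0, 0, 0, 0, 0, 0.01],
  [0, 0, 0, 0, 0, 0.01],
  [0, 0, 0, 0, 0, 0.01],
  [0, 0, 0, 0, 0, 0.01],
  [0, 0, 0, 0, 0, 0.01],
])

```text
time: 24.85
tool_pos: [625.8, 93.8, 52.9]
tcp_rot: [180.0, -0.0, -22.7]
ft_force: [0.2, 0.3, 5.8]
finger_gap: 10.2
grip_force: 60.8
```

```bash
python3 tq.py; python3 fit.py
```

```text
24.85 th=1.351 q6=116.66 Tz=0.242 Txy=0.26 0.02 F=[0.2 0.3 5.8] grip=60.8 gap=10.2
topx 0.2 [-0.95026176  3.74215686  1.06140084] [0.02843041 0.04087424 0.00689451]
topx 0.5 [-0.93895292  3.73146854  1.06141042] [0.05510985 0.06932371 0.00767873]
scx 0.2 [ 0.93021507 -3.04272446  1.10828802] [0.06074787 0.08389856 0.01942738]
scx 0.5 [ 1.14692401 -3.2993007   1.08818737] [0.11222807 0.14117378 0.01849534]
scy 0.2 [ 0.73182941 -2.51568627  1.08525565] [0.04464491 0.06418574 0.01650708]
scy 0.5 [ 0.74839277 -2.54195804  1.08055525] [0.07596816 0.09556177 0.01604373]
torque [0.1687     1.05877778] [0.00687493 0.05963044]
```

Call:
apply_moves([
  [0, 0, 0, 0, 0, 0.01],
  [0, 0, 0, 0, 0, 0.01],
  [0, 0, 0, 0, 0, 0.01],
  [0, 0, 0, 0, 0, 0.01],
  [0, 0, 0, 0, 0, 0.012],
])

```text
time: 25.58
tool_pos: [625.8, 93.7, 52.9]
tcp_rot: [180.0, -0.0, -25.7]
ft_force: [0.1, 0.3, 7.7]
finger_gap: 10.1
grip_force: 60.8
```

```bash
python3 tq.py
```

```text
25.57 th=1.403 q6=119.64 Tz=0.246 Txy=0.21 -0.02 F=[0.1 0.3 7.7] grip=60.8 gap=10.1
```

Call:
apply_moves([
  [0, 0, 0, 0, 0, 0],
  [0, 0, 0, 0, 0, 0],
  [0, 0, 0, 0, 0, 0],
  [0, 0, 0, 0, 0, 0],
  [0, 0, 0, 0, 0, 0],
], fingers=32)

```text
time: 26.3
tool_pos: [625.6, 94.2, 52.5]
tcp_rot: [180.0, 0.0, -25.7]
ft_force: [0.3, 0.8, -0.1]
finger_gap: 31.5
grip_force: 0.0
```

Call:
apply_moves([
  [0, 0, -10, 0, 0, 0],
  [0, 0, -25, 0, 0, 0],
  [0, 0, -40, 0, 0, 0],
  [0, 0, -50, 0, 0, 0],
  [0, 0, -35, 0, 0, 0],
])

```text
time: 26.92
tool_pos: [626.5, 94.3, 216.5]
tcp_rot: [-179.9, -0.2, -25.7]
ft_force: [-0.2, 0.9, -0.5]
finger_gap: 31.7
grip_force: 0.0
```

```bash
python3 tq.py; sed -i 's/"grip",len(q),q.mean(0),q.min(0),q.max(0)/"grip",len(q)/' m.py; python3 m.py; python3 - <<'E'
from h import *
a,_=snap("top"); b,_=snap("scene")
cv2.imwrite('pics/c.png',np.hstack([cv2.resize(b[110:300,180:400,::-1],(440,380)),cv2.resize(a[130:240,140:240,::-1],(345,380))]))
E
```

```text
26.93 th=1.402 q6=119.61 Tz=0.002 Txy=0.02 -0.01 F=[-0.2  0.9 -0.5] grip=0.0 gap=31.7
top block top 1021 [625.8  93.5] [100.4 100.2] 75.71126556396484 72.03931693186009
bar 59 [616.8  97.4] [11.1 18.6] 63.949100494384766 [616.2  97. ] pca 151.02307391446135 65.604581587597
plate 3080 [601.8   6.2] [286.5 166.7] 75.68485260009766
grip 1056
pivot_pin [ 574.1 -194.9   -1.5] 0.5
fitting_a [729.5 -25.2   3.6] 0.56
fitting_a [ 706.4 -120.1   -3.9] 0.45
spare_bumper [745.9  51.2  -1.1] 0.49
knob_grip [626.6  93.8  55.3] 0.63
scene block top 1749 [624.9  93.9] [102.6 102.4] 75.6214828491211 72.29282598131785
plate 179 [415.3  22.6] [69.7 17.4] 82.1319808959961
grip 3
pivot_pin [593.7 -25.   11.4] 0.55
pivot_pin [ 571.7 -188.5    2.3] 0.47
pivot_pin [728.7 -28.4  -0.8] 0.38
fitting_a [ 709.3 -115.5    3.1] 0.77
fitting_a [729.5 -26.2   0.1] 0.76
spare_bumper [746.9  45.6   2.9] 0.9
knob_grip [623.4  96.9  56.2] 0.68
```

View pics/c.png

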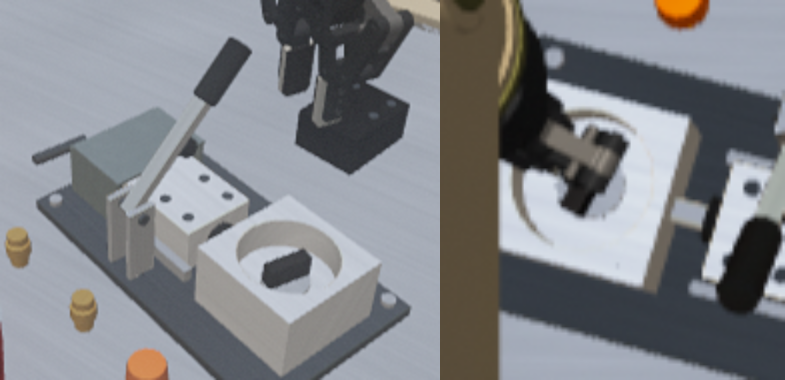

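Call:
apply_moves([
  [0, 0, -10, 0, 0, -0.099],
  [0, 0, -10, 0, 0, -0.099],
  [-10, 30, 0, 0, 0, 0],
  [-11, 46, 0, 0, 0, 0],
  [-11, 40, 0, 0, 0, 0],
], fingers=0)

```text
time: 28.25
tool_pos: [565.2, -11.3, 232.6]
tcp_rot: [180.0, -0.0, -14.3]
ft_force: [-0.6, -0.6, -1.1]
finger_gap: 0.2
grip_force: 0.0
```

Call:
apply_moves([
  [0, 0, 0, 0, 0, 0],
  [0, 0, 0, 0, 0, 0],
  [0, 0, 0, 0, 0, 0],
  [0, 0, 0, 0, 0, 0],
  [0, 0, 0, 0, 0, 0],
])

```text
time: 28.88
tool_pos: [566.1, -9.7, 232.5]
tcp_rot: [180.0, 0.0, -14.3]
ft_force: [-0.2, 0.1, 0.4]
finger_gap: -0.2
grip_force: 0.0
```

```bash
python3 go.py 567 -10.3 205 -14.35; python3 - <<'E'
from h import *
a,_=snap("top"); b,d=snap("scene"); W=cloud("scene",d); g=b.astype(int).sum(-1)
k=(g<190)&(W[...,2]>48)&(W[...,2]<71)&(np.hypot(W[...,0]-625,W[...,1]-95)<32); q=W[k]
t=q[q[:,2]>63][:,:2]; m=t.mean(0);u=np.linalg.svd(t-m)[2][0]; print(len(q),len(t),m,"bar deg",np.degrees(np.arctan2(u[1],u[0])),cv2.minAreaRect(t.astype(np.float32)))
cv2.imwrite('pics/d.png',np.hstack([cv2.resize(b[80:270,200:400,::-1],(400,380)),cv2.resize(a[130:240,150:265,::-1],(397,380))]))
E
```

```text
28.875 [566.099  -9.714 232.476] [179.999   0.01  -14.287] [-6.172  2.232 90.681  0.    87.097 98.116] [-0.21   0.119  0.402] [-0.029 -0.002  0.001] -0.24942447868313727 0.0
tool shift [ 1.023  0.345 27.476]
rz 0.0010916005732369255
209 64 [628.05828639  94.52656043] bar deg -26.150464678021184 ((626.7716064453125, 95.39237213134766), (10.733330726623535, 36.44939041137695), 64.23358917236328)
```

View pics/d.png

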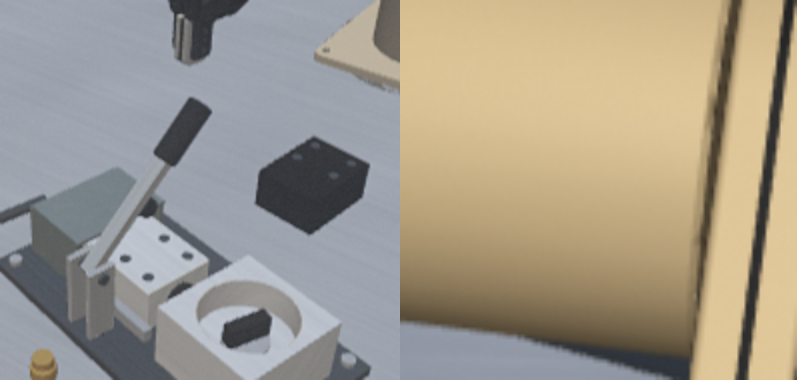

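Scene view: the bar is at -26°, so the knob has turned 1.40 rad. The closed fingers hang above the clamp grip at (185,130). Next I'll push the clamp down along its arc.

Call:
apply_moves([
  [0, 0, 10, 0, 0, 0],
  [0, 0, 10, 0, 0, 0],
  [0, 0, 8, 0, 0, 0],
  [0, 0, 8, 0, 0, 0],
  [-3, 0, 5, 0, 0, 0],
])

```text
time: 29.6
tool_pos: [562.9, -9.5, 190.9]
tcp_rot: [180.0, 0.0, -14.3]
ft_force: [0.4, -0.2, 1.0]
finger_gap: -0.2
grip_force: 0.4
```

Call:
apply_moves([
  [-3, 0, 5, 0, 0, 0],
  [-3, 0, 5, 0, 0, 0],
  [-3, 0, 5, 0, 0, 0],
  [-3, 0, 5, 0, 0, 0],
  [-3, 0, 5, 0, 0, 0],
])

```text
time: 30.22
tool_pos: [548.3, -5.7, 166.3]
tcp_rot: [180.0, -0.0, -14.3]
ft_force: [0.3, 0.1, 1.4]
finger_gap: 0.1
grip_force: 0.4
```

```bash
python3 go.py 537 -2.5 144 -14.35; python3 - <<'E'
from h import *
b,d=snap("scene"); a,_=snap("top")
cv2.imwrite('pics/e.png',cv2.resize(b[80:270,180:400,::-1],None,fx=2.5,fy=2.5))
E
```

```text
30.225 [548.291  -5.7   166.304] [179.999  -0.002 -14.332] [-5.953  1.766 98.144 -0.001 80.089 98.379] [0.314 0.092 1.427] [ 0.018 -0.004  0.019] 0.06329451156243592 0.392927227076143
tool shift [-11.732  -0.306  22.304]
rz 0.00030904897967365164
```

View pics/e.png

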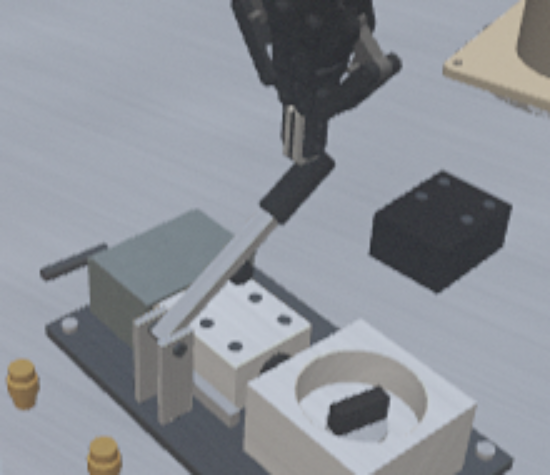

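The clamp is lowering under about 1.4 N, with the fingers centred on the grip. Continuing.

Call:
apply_moves([
  [-3, 0, 5.5, 0, 0, 0],
  [-3, 0, 5.5, 0, 0, 0],
  [-3, 0, 5.5, 0, 0, 0],
  [-2, 0, 6, 0, 0, 0],
  [-2, 0, 7, 0, 0, 0],
])

```text
time: 30.95
tool_pos: [535.8, -2.5, 136.7]
tcp_rot: [-180.0, -0.0, -14.3]
ft_force: [0.1, 0.1, 1.5]
finger_gap: 0.3
grip_force: 0.4
```

Call:
apply_moves([
  [-2, 0, 7, 0, 0, 0],
  [-2, 0, 7, 0, 0, 0],
  [-1, 0, 7, 0, 0, 0],
  [-1, 0, 7, 0, 0, 0],
  [-1, 0, 6, 0, 0, 0],
])

```text
time: 31.58
tool_pos: [529.0, -0.8, 102.6]
tcp_rot: [180.0, 0.0, -14.3]
ft_force: [-0.8, -0.3, 0.4]
finger_gap: -0.5
grip_force: 0.4
```

Call:
apply_moves([
  [-1, 0, 4, 0, 0, 0],
  [0, 0, 4, 0, 0, 0],
  [0, 0, 3, 0, 0, 0],
  [0, 0, 1.5, 0, 0, 0],
  [0, 0, 0, 0, 0, 0],
])

```text
time: 32.2
tool_pos: [528.1, -0.6, 90.5]
tcp_rot: [-180.0, 0.0, -14.3]
ft_force: [0.0, 0.4, 0.1]
finger_gap: 0.2
grip_force: 0.0
```

```bash
python3 go.py 529.2 -0.7 86 -14.35
```

```text
32.2 [528.148  -0.567  90.496] [-179.999    0.006  -14.337] [ -5.626   2.987 105.217   0.002  71.801  98.71 ] [0.007 0.373 0.06 ] [ 0.008  0.005 -0.015] 0.21024758517611597 0.0
tool shift [ 1.052 -0.131  4.496]
rz 0.0002291429127349703
```

Call:
apply_moves([
  [0, 0, 1, 0, 0, 0],
  [0, 0, 1, 0, 0, 0],
  [0, 0, 1, 0, 0, 0],
  [0, 0, 0.7, 0, 0, 0],
  [0, 0, 0.3, 0, 0, 0],
])

```text
time: 32.83
tool_pos: [528.1, -0.6, 86.5]
tcp_rot: [180.0, 0.0, -14.3]
ft_force: [-0.7, -0.2, -0.1]
finger_gap: -0.2
grip_force: 0.3
```

Call:
apply_moves([
  [0, 0, 0.5, 0, 0, 0],
  [0, 0, 0.5, 0, 0, 0],
  [0, 0, 0.3, 0, 0, 0],
  [0, 0, 0, 0, 0, 0],
  [0, 0, 0, 0, 0, 0],
])

```text
time: 33.45
tool_pos: [528.2, -0.5, 85.9]
tcp_rot: [-180.0, -0.0, -14.3]
ft_force: [-3.0, 0.8, 5.8]
finger_gap: -0.3
grip_force: 3.1
```

Call:
apply_moves([
  [0, 0, 0.5, 0, 0, 0],
  [0, 0, 0.3, 0, 0, 0],
  [0, 0, 0, 0, 0, 0],
  [0, 0, 0, 0, 0, 0],
  [0, 0, 0, 0, 0, 0],
])

```text
time: 34.08
tool_pos: [528.3, -0.6, 85.7]
tcp_rot: [180.0, -0.0, -14.3]
ft_force: [-7.6, 0.8, 11.2]
finger_gap: -0.1
grip_force: 6.0
```

Call:
apply_moves([
  [0, 0, -5, 0, 0, 0],
  [0, 0, -15, 0, 0, 0],
  [0, 0, -30, 0, 0, 0],
  [0, 0, -50, 0, 0, 0],
  [0, 0, -30, 0, 0, 0],
])

```text
time: 34.7
tool_pos: [529.2, -0.7, 218.3]
tcp_rot: [-180.0, -0.2, -14.3]
ft_force: [0.5, 0.5, 0.3]
finger_gap: 0.2
grip_force: 0.0
```

Call:
apply_moves([
  [-40, -40, -10, 0, 0, 0],
  [-40, -40, 0, 0, 0, 0],
  [-30, -40, 0, 0, 0, 0],
  [-20, -20, 0, 0, 0, 0],
  [0, 0, 0, 0, 0, 0],
])

```text
time: 35.33
tool_pos: [436.3, 168.8, 225.5]
tcp_rot: [-180.0, -0.1, -14.2]
ft_force: [0.8, 0.2, 0.1]
finger_gap: -0.1
grip_force: 0.0
```

```bash
python3 - <<'E'
from h import *
np.set_printoptions(precision=1,suppress=True)
a,da=snap("top"); b,d=snap("scene"); W=cloud("scene",d); g=b.astype(int).sum(-1)
k=(g<190)&(W[...,2]>63)&(W[...,2]<71)&(np.hypot(W[...,0]-625,W[...,1]-95)<32); t=W[k][:,:2]
u=np.linalg.svd(t-t.mean(0))[2][0]; print("bar",np.degrees(np.arctan2(u[1],u[0])))
for c in("scene","top"):
    for n in("clamp_grip","carriage","plunger"): print(c,n,[(np.array(r["xyz"]),round(r["confidence"],2)) for r in models.place_of(n,c)[:3]])
cv2.imwrite('pics/f.png',np.hstack([cv2.resize(b[110:310,160:400,::-1],(400,333)),cv2.resize(a[100:260,130:340,::-1],(400,333))])); print(sense()['time'])
E
```

```text
bar -26.067762524311107
scene clamp_grip [(array([527.5,  -3.3,  73.5]), 0.6)]
scene carriage [(array([836.1, -59. ,   2.3]), 0.96), (array([ 652.9, -276.6,    1.4]), 0.61), (array([594.2, -22.9,   9.5]), 0.59)]
scene plunger [(array([605.4,  14.5,  35.9]), 0.4)]
top clamp_grip [(array([530. ,   1.3,  72.1]), 0.8)]
top carriage [(array([377.1,  27.5,  -0. ]), 0.92), (array([ 655. , -277.5,   -6.6]), 0.92), (array([592.2, -27.5,  11.7]), 0.84)]
top plunger [(array([605. ,  18.1,  32.1]), 0.61), (array([ 706.1, -120.9,   -1.6]), 0.28)]
35.725
```

View pics/f.png

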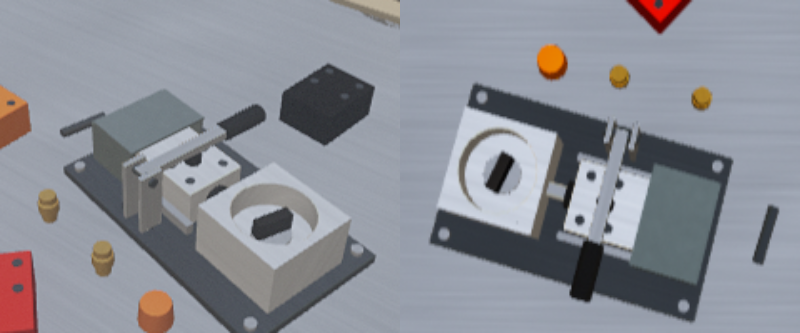

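The clamp is level, with its grip at z ≈ 73–75. The pad bears on the carriage, the knob stays at -26°, and the loose parts are undisturbed.

```bash
python3 -c "
from bench import job
print(job.hand_in())"
```

```text
the job is handed in; nothing more can be done
None
```

The job is handed in: the knob is turned 1.40 rad, about 0.33 rad past where the carriage stopped, which works out to roughly 10 N on the plunger; the clamp is fully down, everything is released and the loose parts look undisturbed.

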